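Count to the third gap and push the cassette home

TASK

Starting at the red end of the sample rack, run a fingertip along the back rail so that it flicks over the first, second and third yellow tabs in turn, and none beyond. Then, pushing with the fingers and never lifting or tipping it, slide the smoked sample cassette along the ledge and push it fully home into that third gap from the red end. Leave the cup, weight and scoop where they are.

Things in the scene. Friction and masses are not known exactly. Their poses are not given: they have to be found in the camera images.
- rack: Fixed divider rack, turned up to 10 degrees. Origin: centre of its underside on the counter. Axes: x from the near lip to the back rail (away from the robot), y along the rail to the left, z up. In its frame, mm: grey deck, top at z 8, x -80 to 92, y -180 to 180; seven white upright dividers 8 thick, 46 apart from y 138 to -138, x 2 (round noses) to 68, tops at z 38.
- ledge (a point): Middle of the loading ledge, on the deck (rack x -35, y 0, z 8 mm): the strip of open deck from rack x -72 to 2 that runs along y in front of the divider noses, open at both ends. Along its near side stands an aluminium lip, x -80 to -72, top at z 14 (6 above the deck).
- rail (a point): Middle of the top of the aluminium back rail (rack x 80, y 0, z 45 mm): a bar x 68 to 92, y -142 to 142, behind the dividers; it closes the gaps at x 68 and carries the six yellow tabs.
- cassette_mid (a point): Centre (16 above underside) of the loose smoked-acrylic sample cassette: dark box with brown lid, 70 long (its x), 32 wide, 32 high plus a 4 white ridge, about 100 g. Starts anywhere along the ledge, its length along the rack's x, ends about 2 mm from lip and noses. Fully home in a gap, its far end meets the back rail and its near end stands 4 proud of the noses.
- red_cap_top (a point): Centre of the top of the red plastic cap, 24 x 30, 45 high, flush with the top of the back rail, at one of the rail's two ends (157 to the left or right of the rack's middle, at rack x 80). Gaps and tabs are counted from this end.
- black_cap_top (a point): The same for the black cap at the other end of the rail.
- cup_mid (a point): Bystander: centre of the loose galvanized hopper cup, 76 across, 75 high.
- weight_mid (a point): Bystander: centre of the loose steel calibration weight with a knob, 50 across, 68 high, 0.7 kg.
- scoop_mid (a point): Bystander: near the middle of the loose yellow plastic scoop, about 190 long (bowl towards its +x), 60 wide, 35 high; the point is 17 above the counter.
- gap1 (a point): Where the cassette's centre lies when fully home in gap 1 (38 wide between dividers, open to the ledge and upward), numbered from the rack's left (+y) end whichever end is red: rack x 33, y 115, z 24 mm. Axes as the rack's.
- gap2 (a point): Where the cassette's centre lies when fully home in gap 2 (38 wide between dividers, open to the ledge and upward), numbered from the rack's left (+y) end whichever end is red: rack x 33, y 69, z 24 mm. Axes as the rack's.
- gap3 (a point): Where the cassette's centre lies when fully home in gap 3 (38 wide between dividers, open to the ledge and upward), numbered from the rack's left (+y) end whichever end is red: rack x 33, y 23, z 24 mm. Axes as the rack's.
- gap4 (a point): Where the cassette's centre lies when fully home in gap 4 (38 wide between dividers, open to the ledge and upward), numbered from the rack's left (+y) end whichever end is red: rack x 33, y -23, z 24 mm. Axes as the rack's.
- gap5 (a point): Where the cassette's centre lies when fully home in gap 5 (38 wide between dividers, open to the ledge and upward), numbered from the rack's left (+y) end whichever end is red: rack x 33, y -69, z 24 mm. Axes as the rack's.
- gap6 (a point): Where the cassette's centre lies when fully home in gap 6 (38 wide between dividers, open to the ledge and upward), numbered from the rack's left (+y) end whichever end is red: rack x 33, y -115, z 24 mm. Axes as the rack's.
- tab1 (a joint): Angle of the yellow sprung tab standing on the back rail behind gap 1 (from the left), a paddle 16 wide across the rail, 4 thick along it, standing 22 above the rail's top (67 above the counter) at rack x 80, y 115; hinged at the rail's top. 0 upright; positive leans to the rack's right (-y), negative to its left; bends to 1.4 rad either way and springs back; light (0.03 Nm per rad).
- tab2 (a joint): Angle of the yellow sprung tab standing on the back rail behind gap 2 (from the left), a paddle 16 wide across the rail, 4 thick along it, standing 22 above the rail's top (67 above the counter) at rack x 80, y 69; hinged at the rail's top. 0 upright; positive leans to the rack's right (-y), negative to its left; bends to 1.4 rad either way and springs back; light (0.03 Nm per rad).
- tab3 (a joint): Angle of the yellow sprung tab standing on the back rail behind gap 3 (from the left), a paddle 16 wide across the rail, 4 thick along it, standing 22 above the rail's top (67 above the counter) at rack x 80, y 23; hinged at the rail's top. 0 upright; positive leans to the rack's right (-y), negative to its left; bends to 1.4 rad either way and springs back; light (0.03 Nm per rad).
- tab4 (a joint): Angle of the yellow sprung tab standing on the back rail behind gap 4 (from the left), a paddle 16 wide across the rail, 4 thick along it, standing 22 above the rail's top (67 above the counter) at rack x 80, y -23; hinged at the rail's top. 0 upright; positive leans to the rack's right (-y), negative to its left; bends to 1.4 rad either way and springs back; light (0.03 Nm per rad).
- tab5 (a joint): Angle of the yellow sprung tab standing on the back rail behind gap 5 (from the left), a paddle 16 wide across the rail, 4 thick along it, standing 22 above the rail's top (67 above the counter) at rack x 80, y -69; hinged at the rail's top. 0 upright; positive leans to the rack's right (-y), negative to its left; bends to 1.4 rad either way and springs back; light (0.03 Nm per rad).
- tab6 (a joint): Angle of the yellow sprung tab standing on the back rail behind gap 6 (from the left), a paddle 16 wide across the rail, 4 thick along it, standing 22 above the rail's top (67 above the counter) at rack x 80, y -115; hinged at the rail's top. 0 upright; positive leans to the rack's right (-y), negative to its left; bends to 1.4 rad either way and springs back; light (0.03 Nm per rad).

How it is judged:
On the way, in this order (a step that is already met when the one before it is completed fails the run):
1. the first yellow tab from the red end is flicked over (more than 0.35 rad) (((y of red_cap_top in the frame of rack above 0 m and (value of joint tab1 above 0.35 rad or value of joint tab1 below -0.35 rad)) or (y of red_cap_top in the frame of rack below 0 m and (value of joint tab6 above 0.35 rad or value of joint tab6 below -0.35 rad)))), for 0.02 s.
2. the second yellow tab from the red end is flicked over (more than 0.35 rad) (((y of red_cap_top in the frame of rack above 0 m and (value of joint tab2 above 0.35 rad or value of joint tab2 below -0.35 rad)) or (y of red_cap_top in the frame of rack below 0 m and (value of joint tab5 above 0.35 rad or value of joint tab5 below -0.35 rad)))), for 0.02 s.
3. the third yellow tab from the red end is flicked over (more than 0.35 rad) (((y of red_cap_top in the frame of rack above 0 m and (value of joint tab3 above 0.35 rad or value of joint tab3 below -0.35 rad)) or (y of red_cap_top in the frame of rack below 0 m and (value of joint tab4 above 0.35 rad or value of joint tab4 below -0.35 rad)))), for 0.02 s.
4. the cassette is fully home in the third gap from the red end (((y of red_cap_top in the frame of rack above 0 m and (x of cassette_mid in the frame of gap3 between -0.006 and 0.006 m and y of cassette_mid in the frame of gap3 between -0.006 and 0.006 m and z of cassette_mid in the frame of gap3 between -0.006 and 0.006 m)) or (y of red_cap_top in the frame of rack below 0 m and (x of cassette_mid in the frame of gap4 between -0.006 and 0.006 m and y of cassette_mid in the frame of gap4 between -0.006 and 0.006 m and z of cassette_mid in the frame of gap4 between -0.006 and 0.006 m)))), for 0.2 s.
At the end, for the whole second after the job is handed in: The cassette rests flat on the deck in the third gap from the red end, its centre within 6 mm of the home point in each direction, square to the rail within 0.12 rad, at rest (((y of red_cap_top in the frame of rack above 0 m and (x of cassette_mid in the frame of gap3 between -0.006 and 0.006 m and y of cassette_mid in the frame of gap3 between -0.006 and 0.006 m and z of cassette_mid in the frame of gap3 between -0.006 and 0.006 m)) or (y of red_cap_top in the frame of rack below 0 m and (x of cassette_mid in the frame of gap4 between -0.006 and 0.006 m and y of cassette_mid in the frame of gap4 between -0.006 and 0.006 m and z of cassette_mid in the frame of gap4 between -0.006 and 0.006 m))) and linear speed of cassette below 0.01 m/s and angle between cassette_mid's own z axis and vertical below 0.1 rad and angle between the x axis of cassette_mid and the x axis of rack, either way round below 0.12 rad); the robot touches nothing.
It fails at once if a tab beyond the third from the red end is flicked over (more than 0.35 rad) ((y of red_cap_top in the frame of rack above 0 m and ((value of joint tab4 above 0.35 rad or value of joint tab4 below -0.35 rad) or (value of joint tab5 above 0.35 rad or value of joint tab5 below -0.35 rad) or (value of joint tab6 above 0.35 rad or value of joint tab6 below -0.35 rad))) or (y of red_cap_top in the frame of rack below 0 m and ((value of joint tab1 above 0.35 rad or value of joint tab1 below -0.35 rad) or (value of joint tab2 above 0.35 rad or value of joint tab2 below -0.35 rad) or (value of joint tab3 above 0.35 rad or value of joint tab3 below -0.35 rad)))).
It fails at once if the cassette is lifted more than 12 mm (z of cassette_mid in the frame of rack above 0.036 m).
It fails at once if the cassette is tipped more than 0.3 rad (angle between cassette_mid's own z axis and vertical above 0.3 rad).
It fails at once if the cassette falls off the rack (z of cassette_mid in the frame of rack below 0.016 m).
It fails at once if the cup, weight or scoop is moved more than 15 mm (distance of any of cup_mid, weight_mid, scoop_mid from where it was at the start of the episode above 0.015 m).
It also fails if it takes over 59 s, if anything falls off the work surface, if the arm or the gripper's body presses on something with over 40 N, if the wrist force passes 120 N, or if a joint passes its speed limit or range.

ROBOT

A 6-joint arm with a two-finger parallel gripper is mounted at the origin on the work surface. World frame = base frame: x ahead of the robot, y to its left, z up, the work surface at z = 0. Lengths are in m, angles in rad, forces in N, time in s.
With the tool pointing down it reaches from about 0.25 to 0.775 m from the base axis. Payload 4 kg.
Tool frame: the origin (TCP) lies at the very end of the fingers, on their centre line; the grasp point (between the pads) lies 19 mm behind it; z points along the fingers, y is the line along which they close (so a half turn about z gives the same grasp; the last joint's range is limited). The gripper opens to 94 mm and grips with 3 to 60 N. Pads are 16 mm wide; open, the fingers measure 119 mm over their backs; the gripper's body (75 mm by 177 mm) begins 78 mm behind the grasp point.
Start: joints at [1.155, 0.087, 1.371, -0, 1.684, -0.103], TCP at [0.169, 0.523, 0.206] pointing down, gripper open.
Joint ranges: [-3.1, 3.1], [-0.76, 2.03], [0.27, 2.55], [-1.08, 4.22], [0.17, 2.65], [-2.57, 2.57]. Speed limits (rad/s): [2.79, 2.79, 3.14, 3.14, 3.14, 3.14].

INTERFACE

Orientations are given as a rotation vector (axis times angle).
In Python, from rig import robot gives the robot as it stands. The module is installed in compiled form; this text tells all that it offers.
- The arm moves only by the shell command python3 -m pendant 'ROWS' [FORCE]. ROWS is JSON, a list that holds one entry, the list of rows, each a list of 7 numbers: the gripper command: -1 is fully open, 1 is shut, values between are in proportion, then the shift along the tool's x, y, z in units of 0.3 m (1.0 is 0.3 m), then the turn, a rotation vector about the tool's x, y, z in units of 0.08 rad (1.0 is 0.08 rad). In form: [[[gripper, x, y, z, ax, ay, az], ...]]. A call has exactly 8 rows; each row shifts and turns the commanded pose from where the row before left it, along the tool's axes as they then stand; what a row does not reach is not made up. A row lasts 1/8 s, in which the tool goes at most 62.5 mm and 10.7 degrees, less where a joint would pass 70% of its speed; a pose out of reach is approached as far as the arm can. A call with a number of a shift or a turn outside -1 to 1 is refused whole. A call with a gripper value outside its range is refused whole. The fingers move at their own pace and stop on an object; FORCE is the grip in N (left out, the last holds). Time passes only in rows, so rows that do not move let the fingers close, or fill a call up. It gives the time, the measured TCP pose, the force, the opening and the grip force at its end, in the units of the state.
- robot.read_state(): the state, without advancing time (a new reading comes with each control period).
- robot.grab_frame(name): name is "side" or "top"; returns (picture, depth): 480x640x3 uint8, red, green, blue; 480x640 float32, m along the optical axis (not along the pixel's ray), 0 where there is no reading.
- robot.camera_info(name): a dict with "fx", "fy", "cx", "cy" (pixels), "R" (3x3) and "t" (3): a world point X has camera coordinates R X + t. Camera axes: x right, y down, z forward; pixel columns grow to the right and rows downward; lengths in m; the calibration is good to about 2 mm. A picture is of the moment at which its call begins. camera_info takes no time and is no camera call.
- robot.finish_job(): hands the job in; it is judged then, once.
The state is a dict: "t": time; "joints": joint angles; "qvel": joint speeds; "joint_torque": joint torques, N m; "position": TCP position; "tool_rot": TCP orientation; "wrist_force": force on the tool from outside, world axes, zero at the start; "ft_torque": the same for the moment, N m; "grip_width": opening from 0.0 (shut) to 1.0 (fully open); "gripper_force": force on a finger pad.
Only numpy, scipy, OpenCV 4.12 (cv2) and the standard library are available. Lean on these libraries where they do the work, as an engineer would, in place of code of your own. Each camera call takes 0.05 s, during which the arm holds its last target. There are 200 camera calls.

## Working session

There is one attempt and no reset: what is moved stays moved. The work goes in short steps, Python scripts to look and compute and a shell command to move; the robot and the scene stay as the last step left them, time stands still between calls to the robot, and variables do not carry over. Pictures are saved under pics/ and viewed, at most 10 in all, crops included, and the job is handed in when it is done.

```bash
mkdir -p pics
python3 - <<'E'
from rig import robot
import numpy as np,cv2
s=robot.read_state();print(s)
for n in("top","side"):
    p,d=robot.grab_frame(n);cv2.imwrite(f"pics/{n}0.png",p[:,:,::-1]);np.save(f"{n}0.npy",d)
    c=robot.camera_info(n);print(n,c)
E
```

```text
{'t': 0.0, 'joints': array([ 1.15490164e+00,  8.79291574e-02,  1.37220382e+00, -3.41893306e-06,
        1.68360007e+00, -1.03120093e-01]), 'qvel': array([ 1.52300212e-03, -2.60113305e-04, -2.22044707e-05,  1.16503437e-03,
        2.99695402e-04,  6.09280971e-04]), 'joint_torque': array([ 4.80682775e-04, -3.40182602e+01, -3.02426040e+01,  7.17076147e-02,
        3.30380606e-02, -2.00905392e-04]), 'position': array([0.16903383, 0.52281916, 0.20434389]), 'tool_rot': array([-0.48922028, -3.1027129 ,  0.00325034]), 'wrist_force': array([-0.14998188, -0.34349524,  0.60914095]), 'ft_torque': array([-0.05012378,  0.01924619, -0.0102631 ]), 'gripper_force': 0.0, 'grip_width': 0.997482670939616}
top {'fx': 460.29801707170105, 'fy': 460.29801707170105, 'cx': 325.68090021660925, 'cy': 239.4635413723377, 'R': array([[-0.0062709 , -0.999167  , -0.04032357],
       [-0.99098963,  0.01160464, -0.13343496],
       [ 0.13379175,  0.03912348, -0.9902369 ]]), 't': array([0.04064284, 0.56318462, 0.85952791])}
side {'fx': 438.25130932016174, 'fy': 438.25130932016174, 'cx': 324.77081972465294, 'cy': 242.64922244129494, 'R': array([[ 0.95669002, -0.29078   ,  0.0138277 ],
       [-0.19652256, -0.6801593 , -0.70623099],
       [ 0.21476289,  0.67292668, -0.70784644]]), 't': array([-0.53815197,  0.15538734,  0.79033904])}
```

View pics/top0.png

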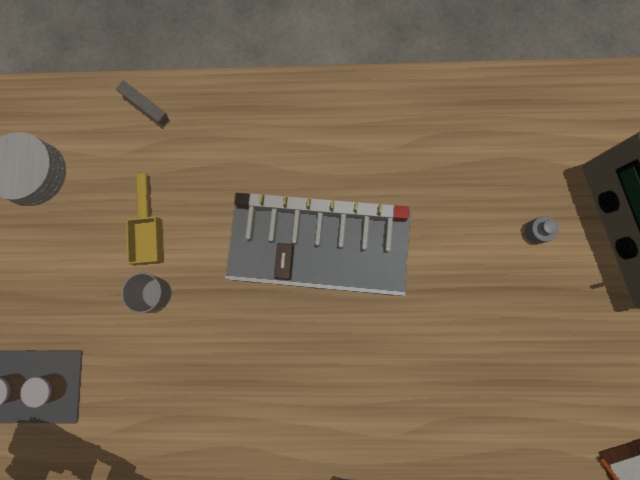

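View pics/side0.png

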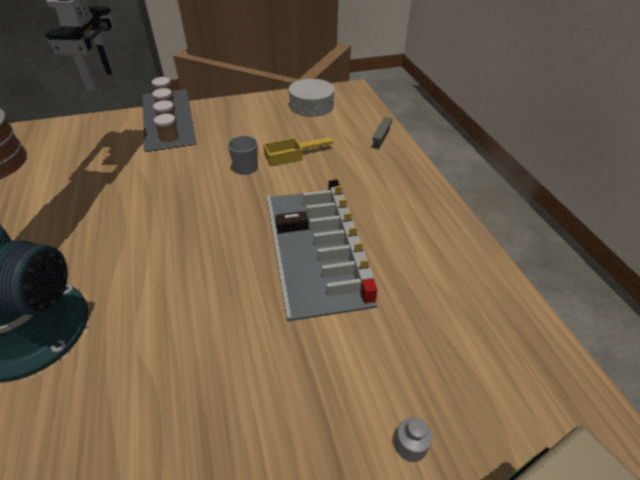

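Top view: red cap at (401,212) on the right (−y), black cap at (242,200), cassette at (284,261), tabs between along row ~205. The target is gap4, and the tab order is 6, 5, 4. The side view agrees.

```bash
cat > h.py <<'E'
from rig import robot
import numpy as np,cv2
def cast(n,u,v,z):
    c=robot.camera_info(n);R=c["R"];o=-R.T@c["t"]
    d=R.T@np.array([(u-c["cx"])/c["fx"],(v-c["cy"])/c["fy"],1]);return o+d*(z-o[2])/d[2]
def pts(n,d):
    c=robot.camera_info(n);v,u=np.mgrid[:480,:640]
    P=np.stack([(u-c["cx"])/c["fx"]*d,(v-c["cy"])/c["fy"]*d,d],-1)
    return (P-c["t"])@c["R"]
E
python3 - <<'E'
from h import *
for n in("top","side"):
    p=cv2.imread(f"pics/{n}0.png");P=pts(n,np.load(f"{n}0.npy"));h=cv2.cvtColor(p,cv2.COLOR_BGR2HSV);H,S,V=[h[:,:,i].astype(int) for i in range(3)]
    x,y,z=P[...,0],P[...,1],P[...,2]
    reg=(x>.35)&(x<.75)&(y>-.3)&(y<.35)
    def rep(k,m):
        m=m&reg
        if m.sum()<4:print(n,k,"none");return
        v,u=np.nonzero(m);print(n,k,m.sum(),"px",u.mean().round(1),v.mean().round(1),P[m].mean(0).round(4),"min",P[m].min(0).round(3),"max",P[m].max(0).round(3))
    red=((H<6)|(H>174))&(S>150)&(V>60)
    rep("red",red);rep("redtop",red&(z>.04)&(z<.052))
    rep("railtop",(z>.04)&(z<.051)&(V>110)&(S<80))
    deck=(z>.003)&(z<.013)&(S<60)&reg
    c=max(cv2.findContours(deck.astype(np.uint8),0,2)[0],key=cv2.contourArea)
    print("deck",cv2.minAreaRect(c))
    yel=(H>15)&(H<35)&(S>120)&(z>.048)&(z<.08)&reg
    k,l,st,ce=cv2.connectedComponentsWithStats(yel.astype(np.uint8))
    for i in range(1,k):
        if st[i,4]>3:print("tab",st[i,4],ce[i].round(1),P[l==i].mean(0).round(4),P[l==i].max(0).round(3))
    blk=(V<60)&(z>.02)
    k,l,st,ce=cv2.connectedComponentsWithStats((blk&reg).astype(np.uint8))
    for i in range(1,k):
        if st[i,4]>20:
            print("dark",st[i],ce[i].round(1),P[l==i].mean(0).round(4)); m=(l==i)&(z>.036)&(z<.053)
            if m.sum()>10: print("   top",m.sum(),P[m].mean(0).round(4),P[m].min(0).round(3),P[m].max(0).round(3))
E
```

```text
top red 163 px 401.0 212.0 [ 0.6149 -0.1115  0.0434] min [ 0.603 -0.125  0.033] max [ 0.627 -0.098  0.047]
top redtop 158 px 401.0 211.9 [ 0.6152 -0.1115  0.0436] min [ 0.603 -0.125  0.04 ] max [ 0.627 -0.098  0.047]
top railtop 1583 px 321.2 207.0 [0.6272 0.0442 0.0438] min [ 0.51  -0.096  0.04 ] max [0.656 0.189 0.05 ]
deck ((317.27099609375, 246.94912719726562), (180.0507049560547, 84.49229431152344), 3.990912914276123)
tab 17 [261.5 198.2] [0.6423 0.1585 0.0617] [0.65  0.159 0.067]
tab 13 [284.7 200.2] [0.6374 0.1131 0.0636] [0.645 0.115 0.068]
tab 14 [308.  202.3] [0.6323 0.068  0.065 ] [0.639 0.07  0.069]
tab 12 [331.7 204.2] [0.6277 0.0226 0.066 ] [0.636 0.024 0.069]
tab 9 [355.4 205.4] [ 0.6245 -0.0226  0.0664] [ 0.631 -0.022  0.068]
tab 8 [379.4 207.5] [ 0.6198 -0.0679  0.0666] [ 0.627 -0.067  0.068]
dark [235 193  14  15 167] [241.6 199.9] [0.643  0.2006 0.0472]
   top 148 [0.6453 0.2015 0.0434] [0.633 0.189 0.036] [0.658 0.214 0.048]
dark [275 244  19  36  89] [288.5 265.2] [0.5145 0.1091 0.0309]
side red 275 px 369.1 290.0 [ 0.6128 -0.1168  0.0371] min [ 0.602 -0.126  0.0
[... 325 characters left out ...]
29101562), 80.96051788330078)
tab 44 [338.3 189.2] [0.6423 0.1597 0.0589] [0.649 0.163 0.068]
tab 42 [342.6 202.6] [0.6372 0.1136 0.0577] [0.645 0.116 0.069]
tab 42 [347.6 216. ] [0.6332 0.0683 0.0582] [0.639 0.071 0.068]
tab 46 [352.8 230.6] [0.6285 0.0223 0.0586] [0.636 0.024 0.067]
tab 49 [358.3 246.3] [ 0.6239 -0.0233  0.0585] [ 0.631 -0.022  0.068]
tab 54 [364.3 263.1] [ 0.6193 -0.0692  0.059 ] [ 0.627 -0.065  0.067]
dark [329 180  10   9  56] [332.9 183.4] [0.6433 0.2019 0.0443]
   top 55 [0.6434 0.2019 0.0445] [0.633 0.19  0.037] [0.655 0.214 0.047]
dark [276 212  33  19 398] [291.7 221.4] [0.5205 0.1108 0.034 ]
   top 198 [0.5202 0.1153 0.0395] [0.487 0.103 0.036] [0.554 0.137 0.043]
```

```bash
cat >> h.py <<'E'
from scipy.spatial.transform import Rotation as Ro
a=np.arctan2(-.0297,.3138); X=np.array([np.cos(a),np.sin(a),0]);Y=np.array([-np.sin(a),np.cos(a),0])
O=np.array([.6297,.0449,0])-.08*X
def rack(p): return np.array([(p-O)@X,(p-O)@Y,p[2]])*1000
def world(r): return O+X*r[0]/1e3+Y*r[1]/1e3+np.array([0,0,r[2]/1e3])
def plan(r,yaw=0): # tool y at rack y turned by yaw deg (ccw from above)
    s=robot.read_state();R=Ro.from_rotvec(s["tool_rot"])
    T=Ro.from_matrix(np.c_[-X,Y,[0,0,-1]])
    T=Ro.from_euler('z',yaw,degrees=True)*T
    print("rack",rack(s["position"]).round(1),"t",round(s["t"],2),"F",s["wrist_force"].round(1),"grip",round(s["grip_width"],2))
    print("turn units now frame",((R.inv()*T).as_rotvec()/.08).round(2))
    d=world(r)-s["position"]
    print("shift units: tool now",(R.inv().apply(d)/.3).round(3),"after turn",(T.inv().apply(d)/.3).round(3))
E
python3 - <<'E'
from h import *
p=cv2.imread("pics/top0.png");P=pts("top",np.load("top0.npy"))
Q=np.stack([(P-O)@X,(P-O)@Y,P[...,2]],-1)*1000
m=(Q[...,2]>36)&(Q[...,2]<52)&(Q[...,0]>-85)&(Q[...,0]<-2)&(abs(Q[...,1])<180)
print("cassette",m.sum(),Q[m].mean(0),np.percentile(Q[m],[2,98],axis=0))
m=(Q[...,2]>30)&(Q[...,2]<44)&(Q[...,0]>5)&(Q[...,0]<60)&(abs(Q[...,1]+46)<12)
print("divider y=-46?",Q[m].mean(0))
plan([80,-155,110]);plan([80,-155,55])
E
```

```text
cassette 474 [-34.15184506  64.33614225  39.29055469] [[-64.60875416  50.44626067  36.37357285]
 [ -3.41688174  78.40668254  43.6815285 ]]
divider y=-46? [ 32.11619226 -44.87079715  36.76914271]
rack [-423.6  432.4  204.4] t 0.1 F [-0.6 -0.2  0.3] grip 1.0
turn units now frame [-0.02 -0.01 -2.73]
shift units: tool now [-2.063 -1.547  0.317] after turn [-1.679 -1.958  0.315]
rack [-423.6  432.4  204.4] t 0.1 F [-0.6 -0.2  0.3] grip 1.0
turn units now frame [-0.02 -0.01 -2.73]
shift units: tool now [-2.063 -1.547  0.501] after turn [-1.679 -1.958  0.498]
```

```bash
python3 -m pendant '[[[1,0,0,0,0,0,-0.91],[1,0,0,0,0,0,-0.91],[1,0,0,0,0,0,-0.91],[1,-0.13,-0.15,0,0,0,0],[1,-0.13,-0.15,0,0,0,0],[1,-0.13,-0.15,0,0,0,0],[1,-0.13,-0.15,0,0,0,0],[1,-0.13,-0.15,0,0,0,0]]]' 20
python3 -m pendant '[[[1,-0.13,-0.15,0,0,0,0],[1,-0.13,-0.15,0,0,0,0],[1,-0.13,-0.15,0,0,0,0],[1,-0.13,-0.15,0,0,0,0],[1,-0.13,-0.15,0,0,0,0],[1,-0.13,-0.15,0,0,0,0],[1,-0.12,-0.15,0.15,0,0,0],[1,0,0,0,0,0,0]]]'
python3 -c "
from h import *
plan([80,-155,55])"
```

```text
t: 1.1
position: [0.3428, 0.2792, 0.2051]
tool_rot: [-0.148, -3.138, 0.0]
wrist_force: [0.5, 0.7, 0.2]
grip_width: 0.188
gripper_force: 0.0
t: 2.1
position: [0.5752, -0.0535, 0.1614]
tool_rot: [-0.155, -3.128, -0.002]
wrist_force: [-0.5, 0.1, -0.5]
grip_width: 0.005
gripper_force: 0.0
rack [  35.  -103.2  161.4] t 2.1 F [-0.5  0.1 -0.5] grip 0.0
turn units now frame [ 0.01 -0.12 -0.06]
shift units: tool now [-0.154 -0.172  0.353] after turn [-0.15  -0.173  0.355]
```

```bash
python3 -m pendant '[[[1,-0.15,-0.087,0,0,-0.1,-0.06],[1,0,-0.087,0,0,0,0],[1,0,0,0.1,0,0,0],[1,0,0,0.1,0,0,0],[1,0,0,0.1,0,0,0],[1,0,0,0,0,0,0],[1,0,0,0,0,0,0],[1,0,0,0,0,0,0]]]'
python3 - <<'E'
from h import *
plan([80,-155,55])
E
```

```text
t: 3.1
position: [0.6186, -0.1073, 0.0795]
tool_rot: [0.139, 3.127, -0.002]
wrist_force: [-0.3, 0.2, -0.8]
grip_width: 0.005
gripper_force: 0.0
rack [  83.3 -152.5   79.5] t 3.1 F [-0.3  0.2 -0.8] grip 0.0
turn units now frame [-0.01  0.15  0.07]
shift units: tool now [ 0.012 -0.008  0.082] after turn [ 0.011 -0.008  0.082]
```

```bash
python3 -m pendant '[[[1,0.01,-0.008,0.04,0,0.15,0.07],[1,0,0,0.043,0,0,0],[1,0,0,0,0,0,0],[1,0,0,0,0,0,0],[1,0,0,0,0,0,0],[1,0,0,0,0,0,0],[1,0,0,0,0,0,0],[1,0,0,0,0,0,0]]]'
python3 - <<'E'
from h import *
plan([80,-23,55])
p,d=robot.grab_frame("side");cv2.imwrite("pics/side1.png",cv2.resize(p[200:340,270:450,::-1],None,fx=4,fy=4))
E
```

```text
t: 4.1
position: [0.6143, -0.1095, 0.0522]
tool_rot: [-0.149, -3.134, -0.0]
wrist_force: [-0.4, -0.3, 0.6]
grip_width: 0.002
gripper_force: 0.0
rack [  79.3 -155.2   52.2] t 4.1 F [-0.4 -0.3  0.6] grip 0.0
turn units now frame [ 0.   -0.05 -0.01]
shift units: tool now [-0.002  0.441 -0.009] after turn [-0.002  0.441 -0.009]
```

View pics/side1.png

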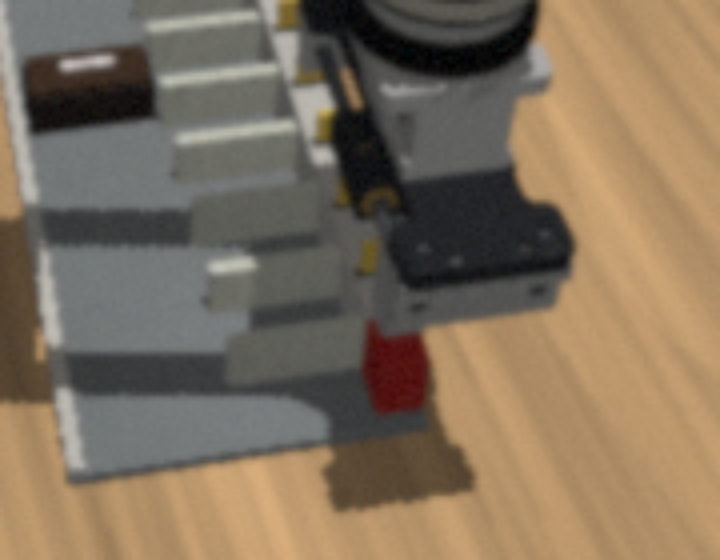

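The gripper is over the red cap (crop ~(395,360)) and short of the first tab (370,255). Next is the sweep.

```bash
python3 -m pendant '[[[1,0,0.04,-0.005,0,0,0],[1,0,0.04,0,0,0,0],[1,0,0.04,0,0,0,0],[1,0,0.04,0,0,0,0],[1,0,0.04,0,0,0,0],[1,0,0.04,0,0,0,0],[1,0,0.04,0,0,0,0],[1,0,0,0,0,0,0]]]'
python3 -m pendant '[[[1,0,0.04,0,0,0,0],[1,0,0.04,0,0,0,0],[1,0,0.04,0,0,0,0],[1,0,0.033,0,0,0,0],[1,0,0,0,0,0,0],[1,0,0,0,0,0,0],[1,0,0,0,0,0,0],[1,0,0,0,0,0,0]]]'
python3 - <<'E'
from h import *
plan([80,-22,55])
p,d=robot.grab_frame("side");cv2.imwrite("pics/side2.png",cv2.resize(p[180:320,270:450,::-1],None,fx=4,fy=4))
E
```

```text
t: 5.15
position: [0.6223, -0.0246, 0.0535]
tool_rot: [-0.147, -3.134, -0.001]
wrist_force: [-0.5, -0.6, 1.2]
grip_width: 0.006
gripper_force: 0.4
t: 6.15
position: [0.6267, 0.0195, 0.0537]
tool_rot: [-0.15, -3.134, -0.0]
wrist_force: [-0.8, -1.0, 0.6]
grip_width: 0.004
gripper_force: 0.4
rack [ 79.4 -25.6  53.7] t 6.15 F [-0.8 -1.   0.6] grip 0.0
turn units now frame [ 0.   -0.05 -0.02]
shift units: tool now [-0.002  0.012 -0.004] after turn [-0.002  0.012 -0.004]
```

View pics/side2.png

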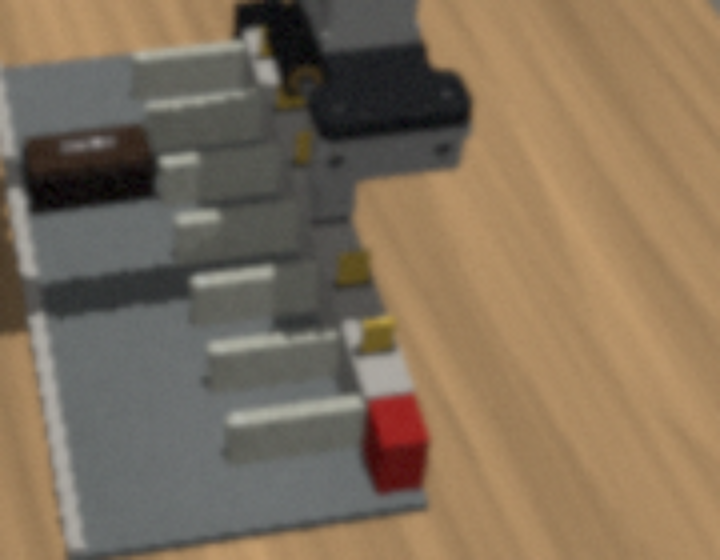

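Tab 5 (350,267) and tab 6 (378,335) are upright again, and the finger is pressing tab 4. I'll go a little further, then lift clear.

```bash
python3 -m pendant '[[[1,0,0.02,0,0,0,0],[1,0,0.02,0,0,0,0],[1,0,0,0,0,0,0],[1,0,0,-0.1,0,0,0],[1,0,0,-0.1,0,0,0],[1,0,0,-0.1,0,0,0],[1,0,0,0,0,0,0],[0.24,0,0,0,0,0,0]]]'
python3 - <<'E'
from h import *
plan([-35,102,120],90);plan([-35,102,120],-90);print(robot.read_state()["joints"].round(2))
E
```

```text
t: 7.2
position: [0.6275, 0.0322, 0.142]
tool_rot: [-0.149, -3.132, -0.001]
wrist_force: [-0.3, -0.5, 0.2]
grip_width: 0.075
gripper_force: 0.0
rack [ 79.  -12.9 142. ] t 7.2 F [-0.3 -0.5  0.2] grip 0.08
turn units now frame [  0.07  -0.05 -19.64]
shift units: tool now [0.38  0.383 0.076] after turn [-0.383  0.38   0.073]
rack [ 79.  -12.9 142. ] t 7.2 F [-0.3 -0.5  0.2] grip 0.08
turn units now frame [-0.05 -0.07 19.63]
shift units: tool now [0.38  0.383 0.076] after turn [ 0.383 -0.38   0.073]
[-0.04  0.28  1.27  0.    1.6  -1.52]
```

```bash
python3 -m pendant '[[[0.24,0.095,0.096,0,0,0,0],[0.24,0.095,0.096,0,0,0,0],[0.24,0.095,0.096,0,0,0,0],[0.24,0.095,0.096,0,0,0,0],[0.24,0,0,0,0,0,0.98],[0.24,0,0,0,0,0,0.98],[0.24,0,0,0,0,0,0.98],[0.24,0,0,0,0,0,0.98]]]'
python3 -m pendant '[[[0.24,0,0,0,0,0,0.98],[0.24,0,0,0,0,0,0.98],[0.24,0,0,0,0,0,0.98],[0.24,0,0,0,0,0,0.98],[0.24,0,0,0,0,0,0.98],[0.24,0,0,0,0,0,0.98],[0.24,0,0,0,0,0,0.98],[0.24,0,0,0,0,0,0.98]]]'
python3 -m pendant '[[[0.24,0,0,0,0,0,0.98],[0.24,0,0,0,0,0,0.98],[0.24,0,0,0,0,0,0.98],[0.24,0,0,0,0,0,0.98],[0.24,0,0,0,0,0,0.98],[0.24,0,0,0,0,0,0.98],[0.24,0,0,0,0,0,0.98],[0.24,0,0,0,0,0,0.98]]]'
python3 - <<'E'
from h import *
plan([-35,102,18],-90)
E
```

```text
t: 8.2
position: [0.5242, 0.1573, 0.1414]
tool_rot: [-0.64, -3.067, 0.003]
wrist_force: [0.2, -0.1, 0.3]
grip_width: 0.38
gripper_force: 0.0
t: 9.2
position: [0.5243, 0.1572, 0.1414]
tool_rot: [-1.555, -2.721, 0.006]
wrist_force: [0.1, -0.0, 0.5]
grip_width: 0.382
gripper_force: 0.0
t: 10.2
position: [0.5242, 0.1572, 0.1414]
tool_rot: [-2.32, -2.11, 0.01]
wrist_force: [-0.3, 0.3, -0.1]
grip_width: 0.383
gripper_force: 0.0
rack [-35.6 101.9 141.4] t 10.2 F [-0.3  0.3 -0.1] grip 0.38
turn units now frame [-0.11  0.01 -0.01]
shift units: tool now [0.001 0.005 0.411] after turn [0.    0.002 0.411]
```

```bash
python3 -m pendant '[[[0.24,0,0.003,0.1,-0.1,0,0],[0.24,0,0,0.1,0,0,0],[0.24,0,0,0.1,0,0,0],[0.24,0,0,0.06,0,0,0],[0.24,0,0,0.04,0,0,0],[0.24,0,0,0,0,0,0],[0.24,0,0,0,0,0,0],[0.24,0,0,0,0,0,0]]]'
python3 - <<'E'
from h import *
plan([-35,5,18],-90)
p,d=robot.grab_frame("top");cv2.imwrite("pics/top1.png",cv2.resize(p[170:310,220:420,::-1],None,fx=4,fy=4))
E
```

```text
t: 11.2
position: [0.5277, 0.1573, 0.0254]
tool_rot: [2.319, 2.114, 0.008]
wrist_force: [-0.4, 0.0, -0.1]
grip_width: 0.383
gripper_force: 0.0
rack [-32.2 102.3  25.4] t 11.2 F [-0.4  0.  -0.1] grip 0.38
turn units now frame [ 0.08 -0.01  0.02]
shift units: tool now [-0.324 -0.01   0.024] after turn [-0.324 -0.009  0.025]
```

View pics/top1.png

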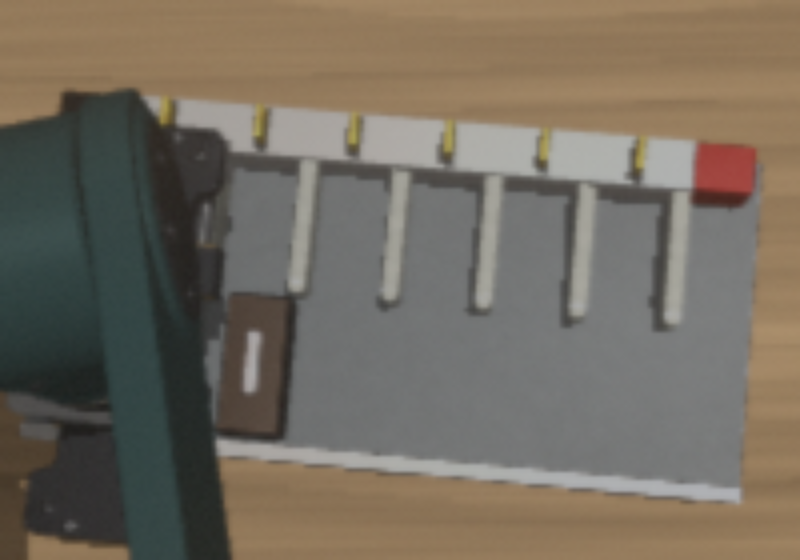

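The cassette is square, at crop (255,365), and untouched. The fingers are on its left side. I'll lower slightly and push toward −y.

```bash
python3 -m pendant '[[[0.24,0,-0.009,0.02,0,0,0],[0.24,-0.03,0,0,0,0,0],[0.24,-0.02,0,0,0,0,0],[0.24,-0.02,0,0,0,0,0],[0.24,-0.02,0,0,0,0,0],[0.24,-0.02,0,0,0,0,0],[0.24,-0.02,0,0,0,0,0],[0.24,-0.02,0,0,0,0,0]]]'
python3 -m pendant '[[[0.24,-0.02,0,0,0,0,0],[0.24,-0.02,0,0,0,0,0],[0.24,-0.02,0,0,0,0,0],[0.24,-0.02,0,0,0,0,0],[0.24,-0.02,0,0,0,0,0],[0.24,-0.02,0,0,0,0,0],[0.24,-0.02,0,0,0,0,0],[0.24,0,0,0,0,0,0]]]'
cat > cas.py <<'E'
from h import *
p,d=robot.grab_frame("top");P=pts("top",d);h=cv2.cvtColor(p,cv2.COLOR_RGB2HSV)
Q=np.stack([(P-O)@X,(P-O)@Y,P[...,2]],-1)*1000
m=(Q[...,2]>36)&(Q[...,2]<50)&(Q[...,0]>-85)&(Q[...,0]<70)&(abs(Q[...,1])<180)&(h[...,2]<110)&(h[...,0]<20)&(h[...,1]>60)
k,l,st,ce=cv2.connectedComponentsWithStats(m.astype(np.uint8));i=1+st[1:,4].argmax();m=l==i
r=cv2.minAreaRect(Q[m][:,:2].astype(np.float32));print("lid",m.sum(),Q[m].mean(0).round(1),"rect",r)
E
python3 - <<'E'
from cas import *
plan([-35,1,18],-90)
cv2.imwrite("pics/top2.png",cv2.resize(p[170:310,220:420,::-1],None,fx=4,fy=4))
E
```

```text
t: 12.25
position: [0.5199, 0.1122, 0.0181]
tool_rot: [2.319, 2.114, 0.005]
wrist_force: [0.9, 1.2, -0.7]
grip_width: 0.384
gripper_force: 0.3
t: 13.25
position: [0.5161, 0.0701, 0.0181]
tool_rot: [2.32, 2.114, 0.004]
wrist_force: [-0.1, -0.8, -0.0]
grip_width: 0.377
gripper_force: 0.0
lid 10 [  69.1 -160.9   39.5] rect ((69.30094909667969, -160.5227813720703), (15.43744945526123, 1.2300689220428467), 85.9146499633789)
rack [-35.5  14.7  18.1] t 13.3 F [-0.5  0.1  1.9] grip 0.38
turn units now frame [0.05 0.   0.02]
shift units: tool now [-0.046  0.002  0.   ] after turn [-0.046  0.002  0.   ]
```

View pics/top2.png

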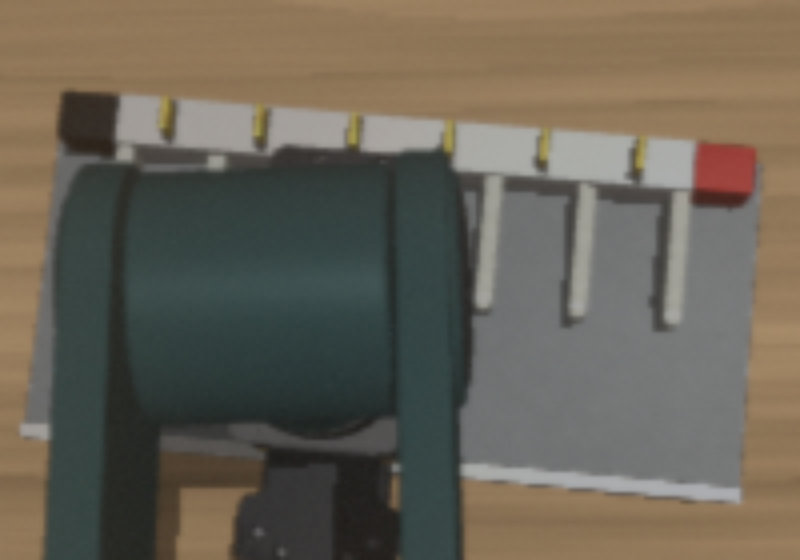

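The arm hides the cassette here. I'll finish the lateral push by dead reckoning, then back off and rise. After that I turn toward yaw 0 for the final push and look again.

```bash
python3 -m pendant '[[[0.24,-0.02,0,0,0,0,0],[0.24,-0.022,0,0,0,0,0],[0.24,0,0,0,0,0,0],[0.24,0,0,0,0,0,0],[0.24,0.04,0,0,0,0,0],[0.24,0,0,-0.15,0,0,0],[0.24,0,0,-0.15,0,0,0],[0.24,0,-0.15,-0.1,0,0,0]]]'
python3 -m pendant '[[[1,0,-0.2,0,0,0,-0.98],[1,0,0,0,0,0,-0.98],[1,0,0,0,0,0,-0.98],[1,0,0,0,0,0,-0.98],[1,0,0,0,0,0,-0.98],[1,0,0,0,0,0,-0.98],[1,0,0,0,0,0,-0.98],[1,0,0,0,0,0,-0.98]]]'
python3 -m pendant '[[[1,0,0,0,0,0,-0.98],[1,0,0,0,0,0,-0.98],[1,0,0,0,0,0,-0.98],[1,0,0,0,0,0,-0.98],[1,0,0,0,0,0,-0.98],[1,0,0,0,0,0,-0.98],[1,0,0,0,0,0,-0.98],[1,0,0,0,0,0,-0.98]]]'
python3 - <<'E'
from cas import *
plan([-100,-23,80],0)
p,_=robot.grab_frame("side");cv2.imwrite("pics/top3.png",np.vstack([cv2.resize(p[180:320,250:400,::-1],(600,300)),cv2.resize(robot.grab_frame("top")[0][170:310,220:420,::-1],(600,300))]))
E
```

```text
t: 14.3
position: [0.4727, 0.075, 0.1403]
tool_rot: [2.318, 2.113, 0.009]
wrist_force: [0.3, 0.3, 0.3]
grip_width: 0.38
gripper_force: 0.0
t: 15.3
position: [0.4109, 0.0806, 0.1377]
tool_rot: [1.549, 2.729, 0.003]
wrist_force: [0.1, 0.5, -0.0]
grip_width: 0.005
gripper_force: 0.0
t: 16.3
position: [0.4109, 0.0806, 0.1377]
tool_rot: [0.632, 3.073, 0.001]
wrist_force: [0.3, -0.7, 0.2]
grip_width: 0.007
gripper_force: 0.0
lid 117 [-40.3 -20.6  38.9] rect ((-34.44926452636719, -22.666460037231445), (61.786006927490234, 27.096906661987305), 4.32538366317749)
rack [-141.2   14.9  137.7] t 16.35 F [-0.5 -0.1  0.1] grip 0.0
turn units now frame [ 0.01  0.05 -3.87]
shift units: tool now [-0.169 -0.079  0.193] after turn [-0.137 -0.126  0.192]
```

View pics/top3.png

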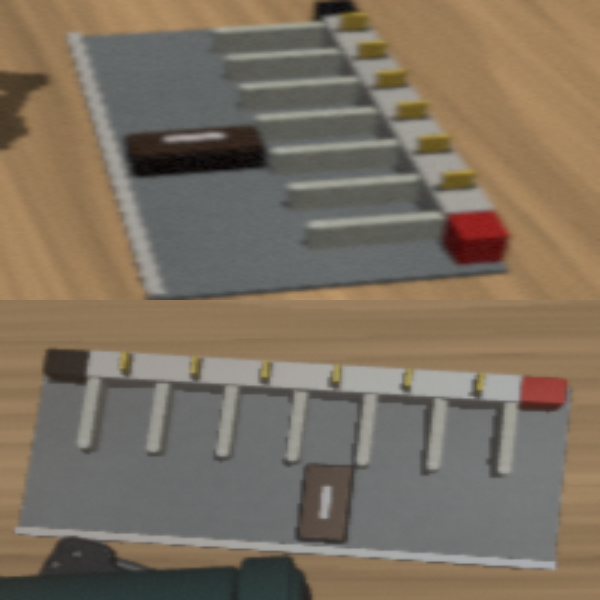

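The cassette sits in front of gap 4 and looks centred, with the arm clear. I'll finish the turn and take position in front of the near end.

```bash
python3 - <<'E'
from cas import *
m=(Q[...,2]>33)&(Q[...,2]<50)&(Q[...,0]>-85)&(Q[...,0]<-4)&(abs(Q[...,1]+23)<45)
r=cv2.minAreaRect(Q[m][:,:2].astype(np.float32));print(m.sum(),Q[m].mean(0),r)
f=np.polyfit(Q[m][:,0],Q[m][:,1],1);print("yaw",f)
E
python3 -m pendant '[[[1,0,0,0,0,0,-0.97],[1,0,0,0,0,0,-0.97],[1,0,0,0,0,0,-0.97],[1,0,0,0,0,0,-0.97],[1,-0.068,-0.064,0,0,0,0],[1,-0.068,-0.064,0,0,0,0],[1,0,0,0.1,0,0,0],[1,0,0,0.1,0,0,0]]]'
python3 - <<'E'
from h import *
plan([-100,-23,22],0)
E
```

```text
lid 101 [-30.1 -18.5  39.2] rect ((-31.627941131591797, -20.251293182373047), (60.37854766845703, 19.411386489868164), 5.0927510261535645)
511 [-35.63270537 -24.24070262  38.96546166] ((-35.40525817871094, -24.140132904052734), (62.61239242553711, 31.58344078063965), 0.371989905834198)
yaw [ 1.97617094e-03 -2.41702863e+01]
t: 17.5
position: [0.4487, 0.0375, 0.0774]
tool_rot: [0.157, 3.132, 0.0]
wrist_force: [0.1, -0.3, 0.4]
grip_width: 0.003
gripper_force: 0.0
rack [-99.5 -24.4  77.4] t 17.5 F [ 0.1 -0.3  0.4] grip 0.0
turn units now frame [ 0.    0.07 -0.07]
shift units: tool now [0.003 0.005 0.185] after turn [0.002 0.005 0.185]
```

```bash
python3 -m pendant '[[[1,0,0,0.09,0,0,-0.07],[1,0,0,0.09,0,0,0],[1,0,0,0,0,0,0],[1,0,0,0,0,0,0],[1,-0.03,0,0,0,0,0],[1,-0.03,0,0,0,0,0],[1,-0.02,0,0,0,0,0],[1,-0.02,0,0,0,0,0]]]'
python3 -m pendant '[[[1,-0.02,0,0,0,0,0],[1,-0.02,0,0,0,0,0],[1,-0.02,0,0,0,0,0],[1,-0.02,0,0,0,0,0],[1,-0.02,0,0,0,0,0],[1,-0.02,0,0,0,0,0],[1,-0.02,0,0,0,0,0],[1,0,0,0,0,0,0]]]'
python3 - <<'E'
from h import *
plan([-10,-23,22],0)
E
```

```text
t: 18.5
position: [0.4783, 0.0348, 0.024]
tool_rot: [0.146, 3.135, -0.0]
wrist_force: [-1.4, 0.5, 0.8]
grip_width: 0.003
gripper_force: 0.7
t: 19.5
position: [0.5206, 0.0309, 0.0242]
tool_rot: [0.146, 3.133, -0.0]
wrist_force: [-1.0, -0.0, -0.5]
grip_width: 0.006
gripper_force: 0.0
rack [-27.2 -24.2  24.2] t 19.5 F [-1.  -0.  -0.5] grip 0.01
turn units now frame [0.   0.06 0.02]
shift units: tool now [-0.057  0.004  0.008] after turn [-0.057  0.004  0.007]
```

```bash
python3 -m pendant '[[[1,-0.02,0,0,0,0,0],[1,-0.02,0,0,0,0,0],[1,-0.01,0,0,0,0,0],[1,-0.005,0,0,0,0,0],[1,-0.003,0,0,0,0,0],[1,-0.003,0,0,0,0,0],[1,0,0,0,0,0,0],[1,0,0,0,0,0,0]]]'
python3 - <<'E'
from h import *
plan([-10,-23,22],0)
E
```

```text
t: 20.5
position: [0.5374, 0.0293, 0.0241]
tool_rot: [0.146, 3.136, -0.0]
wrist_force: [-4.3, 0.6, 3.2]
grip_width: 0.008
gripper_force: 2.4
rack [-10.4 -24.2  24.1] t 20.5 F [-4.3  0.6  3.2] grip 0.01
turn units now frame [0.   0.03 0.02]
shift units: tool now [-0.001  0.004  0.007] after turn [-0.001  0.004  0.007]
```

Contact with the rail is at the expected x. I'll press slightly more, back off, rise and look.

```bash
python3 -m pendant '[[[1,-0.004,0,0,0,0,0],[1,0,0,0,0,0,0],[1,0,0,0,0,0,0],[1,0.05,0,0,0,0,0],[1,0.1,0,0,0,0,0],[1,0.15,0,-0.1,0,0,0],[1,0.15,0,-0.1,0,0,0],[1,0.1,0,-0.1,0,0,0]]]'
python3 - <<'E'
from cas import *
plan([-10,-23,22],0)
m=(Q[...,2]>33)&(Q[...,2]<50)&(Q[...,0]>-10)&(Q[...,0]<69)&(abs(Q[...,1]+23)<17)&(h[...,2]<115)
r=cv2.minAreaRect(Q[m][:,:2].astype(np.float32));print(m.sum(),Q[m].mean(0),r)
cv2.imwrite("pics/end.png",np.vstack([cv2.resize(robot.grab_frame("side")[0][180:320,250:400,::-1],(600,300)),cv2.resize(p[170:310,220:420,::-1],(600,300))]))
E
```

```text
t: 21.5
position: [0.3733, 0.0446, 0.114]
tool_rot: [0.145, 3.132, -0.0]
wrist_force: [0.7, -0.4, -0.0]
grip_width: 0.003
gripper_force: 0.0
lid 280 [ 39.9 -22.7  39. ] rect ((34.607208251953125, -24.20890235900879), (27.90682601928711, 65.29685974121094), 89.94417572021484)
rack [-175.3  -24.1  118.2] t 21.55 F [-1.1  1.5  2.2] grip 0.01
turn units now frame [0.01 0.15 0.03]
shift units: tool now [-0.547  0.002  0.327] after turn [-0.551  0.004  0.321]
478 [ 33.45245024 -24.19490019  38.53614188] ((34.24440002441406, -23.701984405517578), (31.58536720275879, 68.87381744384766), 89.16703033447266)
```

View pics/end.png

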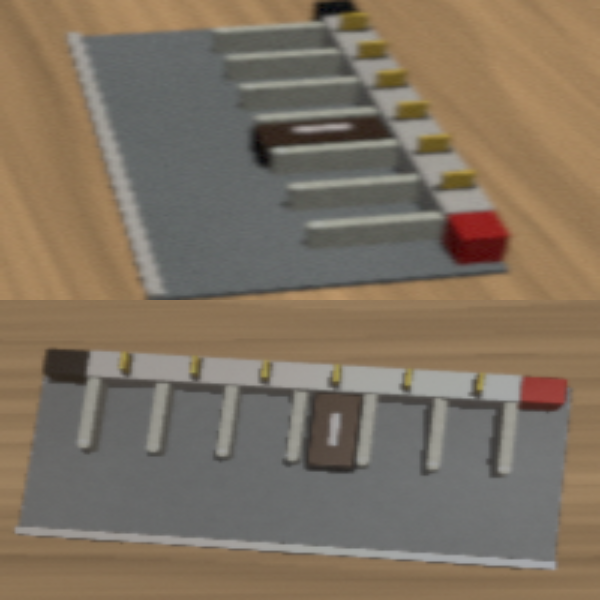

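The cassette is home against the rail in gap 4, at (335,430) in the lower crop. It measures x 33.5, y −24, square to the rail. The arm is clear of everything.

```bash
python3 -m pendant '[[[1,0,0,0,0,0,0],[1,0,0,0,0,0,0],[1,0,0,0,0,0,0],[1,0,0,0,0,0,0],[1,0,0,0,0,0,0],[1,0,0,0,0,0,0],[1,0,0,0,0,0,0],[1,0,0,0,0,0,0]]]'; python3 -c "
from rig import robot
print(robot.finish_job())"
```

```text
t: 22.6
position: [0.3747, 0.0445, 0.1135]
tool_rot: [0.145, 3.134, -0.0]
wrist_force: [0.1, 0.5, -0.2]
grip_width: 0.004
gripper_force: 0.0
the job is handed in; nothing more can be done
None
```

I ran the fingertip over the first three tabs from the red end in order, pushed the cassette fully home in the third gap, and handed the job in at about 22.6 s. The last camera check put the cassette within about 1 mm of the home point along x and y and square to the rail, but the hand-in returned no verdict.

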